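# Stamp the maker's mark into a wooden candle lid

### The arm

A 6-joint arm with a two-finger parallel gripper is mounted at the origin on a cart in front of the work surface, level with it; the furniture and walls round the work are solid. World frame = base frame: x ahead of the robot, y to its left, z up, the work surface at z = 0. Lengths are in m, angles in degrees, forces in N, time in s.
With the tool pointing down it reaches from about 0.35 to 0.8 m from the base axis. Payload 7.3 kg.
Tool frame: the origin (TCP) lies at the very end of the fingers, on their centre line; the grasp point (between the pads) lies 19 mm behind it (arm.grip_depth is the distance from the TCP to the grasp point, in m); z points along the fingers, y is the line along which they close (so a half turn about z gives the same grasp; the last joint's range is limited). The gripper opens to 85 mm and grips with 20 to 120 N. Pads are 22 mm wide; open, the fingers measure 114 mm over their backs; the gripper's body (76 mm by 85 mm) begins 54 mm behind the grasp point. The pads swing forward as they close: fully open they stand 13 mm farther back than shut.
Start: joints at [62.624, 19.595, 87.324, -0, 73.075, -8.365], TCP at [0.171, 0.496, 0.231] pointing down, gripper open.
Joint ranges: [-145.02, 145.02], [-44.19, 115.74], [2.07, 154.8], [-57.11, 237.11], [16.16, 152.29], [-177.93, 177.93]. Speed limits (degrees/s): [147.25, 147.25, 180, 180, 180, 180].

### API

Orientations are given as a 3x3 rotation matrix whose columns are the frame's x, y, z axes.
In Python, from plant import arm, cams, ticket gives the robot as it stands (arm), with the cameras (cams) and the job (ticket).
- The arm moves only by the shell command python3 nudge.py 'ROWS' [OPENING] [FORCE]. ROWS is a JSON list that holds a single list of rows (three levels of brackets), with 1 to 8 rows, each of 4 numbers: dx, dy, dz in m, then a turn about the tool's z in degrees; each row is the pose to reach, as a shift and turn from the pose commanded when the command began, along the tool's axes at that moment; what a row does not reach only later rows make up. A row lasts 1/12 s, in which the tool goes at most 0.0417 m and 7.16 degrees, less where a joint would pass 70% of its speed; a pose out of reach is approached as far as the arm can. OPENING is the opening from 0.0 (shut) to 1.0 (fully open), set as the command begins (- or left out keeps the last). The fingers move at their own pace and stop on an object; FORCE is the grip in N (left out, the last holds). Time passes only in rows, so rows that do not move let the fingers close. It prints the time, the measured TCP pose, the force, the opening and the grip force at its end. Input that does not fit is refused with a message, and nothing moves.
- arm.state(): the state, without advancing time (a new reading comes with each control period).
- cams.get_image(name): name is "scene" or "top"; returns the picture (384x512x3 uint8, red, green, blue); there is no depth.
- cams.calibration(name): a dict with "fx", "fy", "cx", "cy" (pixels), "rvec" (rotation vector, rad) and "tvec" (3), from world to camera coordinates, as OpenCV has them. Camera axes: x right, y down, z forward; pixel columns grow to the right and rows downward; lengths in m; the calibration is good to about 2 mm. A picture is of the moment at which its call begins. calibration takes no time and is no camera call.
- ticket.job_done(): hands the job in; it is judged then, once.
The state is a dict: "t": time; "joints": joint angles; "qvel": joint speeds; "tau": joint torques, N m; "tool_pos": TCP position; "eef_rot": TCP orientation; "contact_force": force on the tool from outside, world axes, zero at the start; "moment": the same for the moment, N m; "gripper_width": opening from 0.0 (shut) to 1.0 (fully open); "finger_force": force on a finger pad.
Only numpy, scipy, OpenCV 4.12 (cv2) and the standard library are available. Lean on these libraries where they do the work, as an engineer would, in place of code of your own. Each camera call takes 0.05 s, during which the arm holds its last target. There are 200 camera calls.

### The job

Push the slide of the stamping jig fully home, so that it feeds the wooden lid under the stamp and the brass spring catch clicks up behind it. Then draw the mallet out by its head from the pigeonhole under the jig, stand it on the worktop, take it again by the handle and strike the sprung stamp's steel knob with it, briskly enough that the brass die comes down firmly on the lid. Put the mallet down on the worktop clear of the jig; do not hit the stamp before the slide is latched, do not touch the stamp with the hand, and leave the candle jars and the finished lid alone.

Things in the scene. Friction and masses are not known exactly. Their poses are not given: they have to be found in the camera images.
- stand: fixed stamping jig: plywood stand, flat top 78 mm above the worktop from own x = -125 to +115, y = -75 to +75 mm; two rails 76 mm apart, 15 mm high, along x; at x = 22 to 58 a green portal 128 mm wide (y), 156 mm above the worktop, guides the stamp. Origin on the worktop; own +x = the way the slide is pushed home, z up
- pigeonhole (a point): right (-y) mouth, at worktop height, of the tunnel under the stand's top that holds the mallet's handle: 46 mm wide (x), 62 mm high, right through the stand along its y, at own x = -30 mm of the stand. Its axes are the stand's
- nest (a point): point on the stand's top straight below the stamp: where the centre of the lid's underside must come; it lies there within about 1 mm when the slide is home
- slide (a joint): aluminium feed slide, 73 mm wide, its cupped front edge pushes and centres the lid. m; 0 = home at its stop (gives 1 mm more), positive = drawn back to the stand's -x; starts at 0.035 to 0.056. About 4 N of friction plus 1 N for catch and lid; it stays where it is left
- push_plate (a point): middle of the top edge of the back (-x) face of the slide's upright green push plate: 64 mm wide (y), 6 mm thick, top edge 36 mm and foot 2.5 mm above the stand's top. It is 98 mm (x) short of the nest when home. Push on it along the stand's +x, fingertips at least 12 mm above the stand's top: the raised catch takes the lowest 9 mm
- catch (a joint): brass leaf-spring catch, 16 mm wide, on the stand's top in the channel's middle line. rad; 0 = up, about 0.13 = pressed flat under the slide. It springs up by itself behind the slide's back face once the slide is within about 2 mm of home
- stamp (a joint): sprung stamp in the portal. m; 0 = up, grows as it goes down. The die meets the lid at about 0.014; hard end 0.018. Its spring pushes back with 3 N when up and 7 N at 0.014, and lifts it again by itself
- knob_top (a point): centre of the flat top of the stamp's steel striking knob, 34 mm diameter, 201 mm above the worktop while the stamp is up; moves with the stamp
- lid: loose round wooden jar lid, 72 mm diameter, 10 mm thick, lying on the stand's top between the rails, ahead of the slide; origin at the centre of its underside
- mallet: mallet, about 0.4 kg: pale block head 50 (x) x 56 (y) x 90 mm (z) with a white striking face at each z end; origin at the centre of the lower face. Stands stably on a face. At the start it stands on the worktop right (-y) of the stand, handle in the pigeonhole, head's middle 119 mm from the stand's x axis; it is out once drawn 130 mm along the stand's -y
- handle (a point): point on the mallet handle's axis 65 mm from the head's middle and 45 mm above its lower face, the place to grip: nearer the head would meet the gripper's body, farther out a hard blow turns it in the fingers. The black rubber-covered handle, 22 mm (mallet's x) by 24 mm (z), leaves the middle of the head along the mallet's +y, from 28 to 158 mm
- jar_a: candle jar, 69 mm diameter, 82 mm high, bystander; origin at the centre of its underside
- jar_b: candle jar like the other, bystander; origin at the centre of its underside
- lid_done: another wooden lid, 72 mm diameter, 10 mm thick, already stamped, lying on the worktop, bystander; origin at the centre of its underside

How it is judged (in metres and radians):
On the way, in this order (a step that is already met when the one before it is completed fails the run):
1. the slide is home, its catch has sprung up behind it and the lid lies under the stamp (value of joint slide below 0.003 m and value of joint catch below 0.04 rad and horizontal distance between lid and nest below 0.004 m), for 0.2 s.
2. the mallet, drawn clear of the pigeonhole, has been put down on the worktop and let go (horizontal distance between mallet and pigeonhole above 0.15 m and height (world z) of mallet below 0.01 m and contact force between the fingers and mallet below 0.05 N and linear speed of mallet below 0.02 m/s), for 0.1 s.
3. the mallet, held by the handle, is struck at the stamp's knob: it touches the knob, the stamp still less than 11 mm down, at 0.06 m/s or more, or comes within 25 mm of it at 0.2 m/s or more (value of joint stamp below 0.011 m and y of the grasp point in the frame of mallet above 0.035 m and ((contact force between mallet and stamp above 1 N and linear speed of mallet above 0.06 m/s) or (distance between mallet and knob_top below 0.025 m and linear speed of mallet above 0.2 m/s))).
4. driven by the mallet, held by the handle, the die comes down on the lid with 2 N or more (contact force between stamp and lid above 2 N and contact force between mallet and stamp above 5 N and y of the grasp point in the frame of mallet above 0.035 m).
At the end, for the whole second after the job is handed in: The slide is home (within 3 mm) with its catch up (below 0.04 rad) and the lid within 4 mm of the nest point; the stamp has sprung up again (within 3 mm); the mallet lies or stands at rest on the worktop, let go and not touching the jig (all of step 1 and value of joint stamp below 0.003 m and height (world z) of mallet below 0.06 m and horizontal distance between mallet and stand above 0.11 m and contact force between mallet and stand below 0.1 N and linear speed of mallet below 0.02 m/s).
It fails at once if the stamp touches the lid with more than 2 N while the slide is not home (contact force between stamp and lid above 2 N and value of joint slide above 0.003 m).
It fails at once if the hand or arm touches the stamp (contact force between any of the fingers, the arm and stamp above 1 N).
It fails at once if a candle jar or the finished lid is moved more than 20 mm (distance of any of jar_a, jar_b, lid_done from where it was at the start of the episode above 0.02 m).
It also fails if it takes over 58 s, if anything falls off the work surface, if the arm or the gripper's body presses on something with over 40 N, if the wrist force passes 120 N, or if a joint passes its speed limit or range.

## Working session

There is one attempt and no reset: what is moved stays moved. The work goes in short steps, Python scripts to look and compute and a shell command to move; the robot and the scene stay as the last step left them, time stands still between calls to the robot, and variables do not carry over. Pictures are saved under pics/ and viewed, at most 12 in all, crops included, and the job is handed in when it is done.

```bash
ls; mkdir -p pics; python3 - <<'E'
from plant import arm, cams, ticket
import cv2,numpy as np
for n in("scene","top"):
    cv2.imwrite(f"pics/{n}0.png",cams.get_image(n)[:,:,::-1]); c=cams.calibration(n)
    R=cv2.Rodrigues(np.array(c["rvec"]))[0]; print(n,c,-R.T@np.array(c["tvec"]))
s=arm.state();print(s["tool_pos"],s["eef_rot"],s["t"])
E
```

```text
nudge.py
pics
plant.py
scene {'fx': 368.96735805788194, 'fy': 368.96735805788194, 'cx': 254.00314877536354, 'cy': 189.02588976241293, 'rvec': array([ 2.23019655, -1.02122773,  0.39073951]), 'tvec': array([-0.16664165,  0.48719355,  0.66029861])} [ 0.05107507 -0.17417107  0.81742096]
top {'fx': 433.91894000872685, 'fy': 433.91894000872685, 'cx': 265.4898919132739, 'cy': 196.66576455719635, 'rvec': array([ 2.16255865, -2.16823575,  0.06578618]), 'tvec': array([0.22727026, 0.52239705, 1.1844974 ])} [0.4191576  0.19560524 1.23029673]
[0.17082483 0.49605723 0.23069094] [[-9.45463016e-01  3.25728857e-01 -6.30862162e-04]
 [ 3.25729409e-01  9.45462231e-01 -1.23346469e-03]
 [ 1.94681304e-04 -1.37168561e-03 -9.99999040e-01]] 0.1
```

View pics/scene0.png

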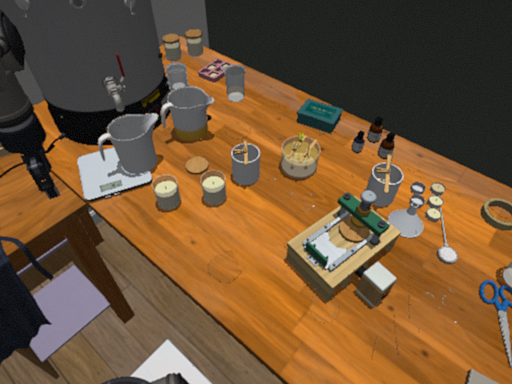

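View pics/top0.png

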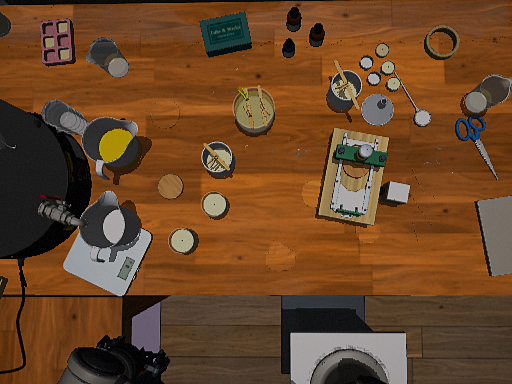

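The top view shows the jig around (353,176), the mallet head at (397,193), the jars at (215,205) and (182,240), and the finished lid at (171,186). I'll zoom in on the jig.

```bash
python3 - <<'E'
import cv2,numpy as np
a=cv2.imread("pics/top0.png")[120:232,305:425]; b=cv2.imread("pics/scene0.png")[185:309,275:410]
f=lambda i:cv2.resize(i,None,fx=5,fy=5,interpolation=cv2.INTER_CUBIC)[:, :]
for n,i,(ox,oy) in(("ct",a,(305,120)),("cs",b,(275,185))):
    g=f(i)
    for x in range(0,i.shape[1],10):
        if (x+ox)%20==0 or ox%10: cv2.putText(g,str(x+ox),(x*5,10),0,.35,(255,255,255)); cv2.line(g,(x*5,0),(x*5,6),(0,0,255))
    for y in range(0,i.shape[0],10): cv2.putText(g,str(y+oy),(0,y*5+4),0,.35,(255,255,255))
    cv2.imwrite(f"pics/{n}.png",g)
E
```

```text
(no output)
```

View pics/ct.png

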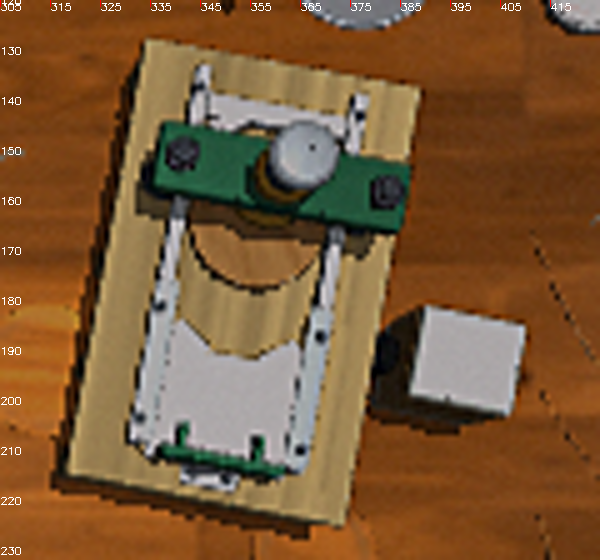

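View pics/cs.png

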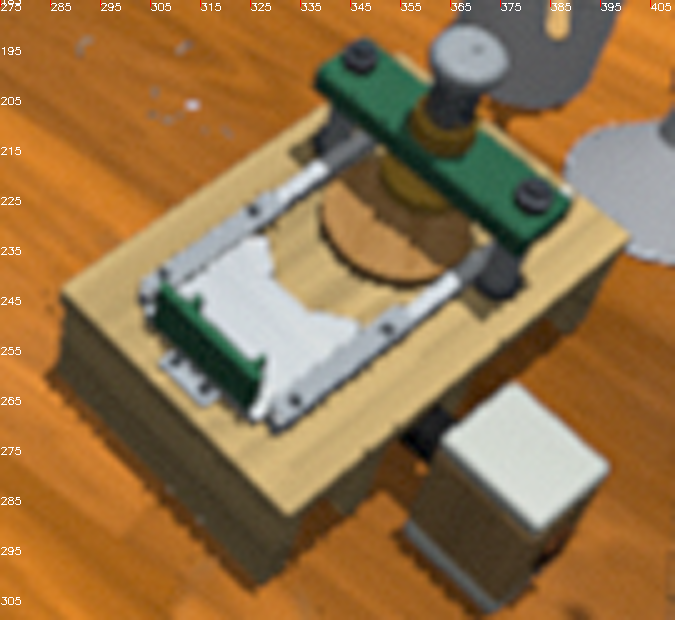

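```bash
cat > h.py <<'E'
from plant import arm, cams, ticket
import cv2,numpy as np
from scipy.optimize import least_squares
def proj(n,P):
    c=cams.calibration(n); K=np.array([[c["fx"],0,c["cx"]],[0,c["fy"],c["cy"]],[0,0,1]])
    return cv2.projectPoints(np.array(P,float),c["rvec"],c["tvec"],K,None)[0][:,0]
def loc(p,L): # p=x,y,yaw
    L=np.array(L,float); c,s=np.cos(p[2]),np.sin(p[2])
    return np.c_[p[0]+c*L[:,0]-s*L[:,1],p[1]+s*L[:,0]+c*L[:,1],L[:,2]]
def fit(obs,p0):
    f=lambda p:np.concatenate([(proj(n,loc(p,L))-px).ravel() for n,L,px in obs])
    r=least_squares(f,p0,loss="soft_l1"); return r.x,r.fun.reshape(-1,2)
cr=lambda px,o:(np.array(px,float)+.5)/5-.5+np.array(o)
T,S=(305,120),(275,185)
E
python3 - <<'E'
from h import *
a,b,c,d=[.115,.075,.078],[.115,-.075,.078],[-.125,-.075,.078],[-.125,.075,.078];k=[.04,0,.201]
o=[("top",[a,b,c,d,k],cr([(146,38),(421,88),(343,525),(68,473),(308,148)],T)),
   ("scene",[d,c,b,k],cr([(62,288),(288,516),(628,237),(468,55)],S))]
np.set_printoptions(precision=4,suppress=True)
for oo in (o,o[:1],o[1:]):
    p,r=fit(oo,[.45,0,0.]);print(p,np.degrees(p[2]));print(r.tolist() if oo is o else abs(r).max())
    if oo is o:P=p
print("nest",loc(P,[[.04,0,0],[-.03,-.119,0]]))
h=[[.025,.028,.09],[.025,-.028,.09],[-.025,-.028,.09],[-.025,.028,.09]]
m=[("top",h,cr([(428,306),(526,325),(510,416),(410,397)],T)),("scene",h,cr([(514,382),(608,467),(540,530),(443,437)],S))]
for mm in (m,m[:1],m[1:]): q,r=fit(mm,[.45,-.1,P[2]]);print("mallet",q,abs(r).max())
for s in (.035,.045,.055): # push plate top edge projections in crop px
    L=loc(P,[[-.058-s,.032,.114],[-.058-s,-.032,.114]]); print(s,(proj("top",L)-T)*5+2,(proj("scene",L)-S)*5+2)
for n,px in(("jar_a",(215,205)),("jar_b",(182,240)),("lid",(171,186))):
    z=.08 if n[0]=='j' else .01
    print(n,least_squares(lambda v:(proj("top",[[v[0],v[1],z]])-px).ravel(),[.4,.3]).x)
E
```

```text
[ 0.5799 -0.0113 -0.1922] -11.01195281447414
[[-0.023483616923385853, -0.5970791518236354], [0.30142177270920456, -0.5142368953597725], [0.7071008461896326, 0.23058624534891692], [-0.45448450087627634, -0.09085307033586787], [-0.2020585291878092, 0.6743734362293594], [-1.0025548274404628, 0.13553869242946348], [-0.20413962558149024, 0.44898214752060994], [0.6633302589704044, -0.1898045502198613], [0.1262855215733225, -0.7289922928563044]]
[ 0.5798 -0.0112 -0.1928] -11.044363275878263
0.729629341987561
[ 0.5801 -0.0114 -0.1923] -11.015945453918944
0.92032485272739
nest [[ 0.6192 -0.019   0.    ]
 [ 0.5278 -0.1224  0.    ]]
mallet [ 0.5301 -0.1246 -0.2058] 1.3402747374479986
mallet [ 0.529  -0.1239 -0.2002] 0.8461944019674661
mallet [ 0.5314 -0.1251 -0.2083] 1.3270124026090002
0.035 [[166.1582 423.9355]
 [289.6068 447.3423]] [[177.4898 270.6535]
 [279.5385 366.7994]]
0.045 [[162.7253 443.0307]
 [286.254  466.4994]] [[161.5573 282.0486]
 [263.468  379.1611]]
0.055 [[159.2875 462.1532]
 [282.8965 485.6838]] [[145.467  293.5566]
 [247.2318 391.6504]]
jar_a [0.4965 0.3592]
jar_b [0.4038 0.4462]
lid [0.5558 0.4952]
```

```bash
cat >> h.py <<'E'
ST=np.array([.5799,-.0113,-.1922])
def go(x,y,z,yaw=-11.0,stand=True):
    "tool-axis shift to a TCP target (stand frame xy, world z), tool y axis at world angle yaw"
    s=arm.state(); R=np.array(s["eef_rot"]); t=loc(ST,[[x,y,z]])[0] if stand else np.array([x,y,z])
    th=np.degrees(np.arctan2(R[1,1],R[0,1])); L=loc([0,0,0],[s["tool_pos"]])[0]
    d=R.T@(t-L); print("row",d.round(4),"turn",round((th-yaw+180)%360-180,2),"t",s["t"],"F",np.round(s["contact_force"],1))
    c=np.array([[np.cos(ST[2]),np.sin(ST[2])],[-np.sin(ST[2]),np.cos(ST[2])]])
    print("stand xyz",(c@(L[:2]-ST[:2])).round(4),L[2].round(4),"g",s["gripper_width"],s["finger_force"])
E
python3 nudge.py '[[[-0.404,-0.368,0,82],[-0.404,-0.368,0,82],[-0.404,-0.368,0,82],[-0.404,-0.368,0,82],[-0.404,-0.368,0,82],[-0.404,-0.368,0,82],[-0.404,-0.368,0,82],[-0.404,-0.368,0,82]]]' 0; python3 -c "
from h import *
go(-.16,0,.12)"
```

```text
t: 0.77
tool_pos: [0.3311, 0.202, 0.2312]
eef_rot: [[-0.231, 0.973, -0.0], [0.973, 0.231, 0.0], [0.0, 0.0, -1.0]]
contact_force: [0.7, -0.1, 0.2]
gripper_width: 0.002
finger_force: 0.0
row [-0.199   0.0471  0.1112] turn 24.36 t 0.7667 F [ 0.7 -0.1  0.2]
stand xyz [-0.285   0.1619] 0.2312 g 0.0021263378274793197 0.0
```

```bash
python3 nudge.py '[[[-0.199,0.047,0.111,24.4],[-0.199,0.047,0.111,24.4],[-0.199,0.047,0.111,24.4],[-0.199,0.047,0.111,24.4],[-0.199,0.047,0.111,24.4],[-0.199,0.047,0.111,24.4],[-0.199,0.047,0.111,24.4],[-0.199,0.047,0.111,24.4]]]' 0; python3 -c "
from h import *
go(-.14,0,.098)"
```

```text
t: 1.43
tool_pos: [0.4233, 0.0208, 0.1194]
eef_rot: [[0.189, 0.982, -0.003], [0.982, -0.189, 0.001], [0.0, -0.003, -1.0]]
contact_force: [0.9, 0.3, -0.6]
gripper_width: 0.003
finger_force: 0.0
row [-0.0016  0.0199  0.0213] turn 0.13 t 1.4333 F [ 0.9  0.3 -0.6]
stand xyz [-0.1599  0.0016] 0.1194 g 0.0027180629725375763 0.0
```

```bash
python3 nudge.py '[[[-0.002,0,0.022,0],[-0.002,0.02,0.022,0],[-0.002,0.03,0.022,0],[-0.002,0.04,0.022,0],[-0.002,0.05,0.022,0],[-0.002,0.06,0.022,0],[-0.002,0.07,0.022,0],[-0.002,0.075,0.022,0]]]' 0; python3 -c "
from h import *
go(-.0725,0,.098)"
```

```text
t: 2.1
tool_pos: [0.4955, 0.007, 0.0986]
eef_rot: [[0.184, 0.983, -0.004], [0.983, -0.184, 0.0], [-0.0, -0.004, -1.0]]
contact_force: [-6.5, -1.0, 4.6]
gripper_width: -0.002
finger_force: 3.3
row [-0.0019  0.0138  0.0005] turn 0.39 t 2.1 F [-6.5 -1.   4.6]
stand xyz [-0.0863  0.0018] 0.0986 g -0.002356244424777757 3.258173743961379
```

Contact (about 6 N), and the slide is moving. I'll keep pushing in small steps until the stop shows in the force.

```bash
python3 nudge.py '[[[0,0.005,0,0],[0,0.009,0,0],[0,0.011,0,0],[0,0.012,0,0],[0,0.012,0,0]]]' 0; python3 -c "
from h import *
go(-.0725,0,.098)"
```

```text
t: 2.52
tool_pos: [0.5067, 0.0048, 0.0987]
eef_rot: [[0.184, 0.983, -0.004], [0.983, -0.184, 0.0], [-0.001, -0.004, -1.0]]
contact_force: [-5.7, -2.7, 3.1]
gripper_width: -0.004
finger_force: 2.5
row [-0.0018  0.0024  0.0006] turn 0.4 t 2.5167 F [-5.7 -2.7  3.1]
stand xyz [-0.0749  0.0018] 0.0987 g -0.004101328825526354 2.497207954293117
```

```bash
python3 nudge.py '[[[0,0.001,0,0],[0,0.002,0,0],[0,0.002,0,0]]]' 0;python3 nudge.py '[[[0,0.001,0,0],[0,0.002,0,0],[0,0.002,0,0]]]' 0;python3 nudge.py '[[[0,0.001,0,0],[0,0.002,0,0],[0,0.002,0,0]]]' 0 ; python3 -c "
from h import *
go(-.0725,0,.098)"
```

```text
t: 2.77
tool_pos: [0.5085, 0.0044, 0.0987]
eef_rot: [[0.184, 0.983, -0.004], [0.983, -0.184, 0.0], [-0.001, -0.004, -1.0]]
contact_force: [-5.9, -2.1, 2.9]
gripper_width: -0.001
finger_force: 2.8
t: 3.02
tool_pos: [0.511, 0.004, 0.0986]
eef_rot: [[0.184, 0.983, -0.003], [0.983, -0.184, -0.0], [-0.001, -0.003, -1.0]]
contact_force: [-4.4, -1.4, 1.7]
gripper_width: 0.001
finger_force: 2.2
t: 3.27
tool_pos: [0.5119, 0.0038, 0.0985]
eef_rot: [[0.184, 0.983, -0.006], [0.983, -0.184, 0.001], [-0.0, -0.006, -1.0]]
contact_force: [-10.5, 0.5, 6.3]
gripper_width: -0.0
finger_force: 4.9
row [-0.0018 -0.0028  0.0005] turn 0.38 t 3.2667 F [-10.5   0.5   6.3]
stand xyz [-0.0697  0.0018] 0.0985 g -0.00047339189521241844 4.9423386978014605
```

```bash
python3 nudge.py '[[[0,0.001,0,0],[0,0.002,0,0],[0,0.002,0,0]]]' 0; python3 nudge.py '[[[0,-0.02,0,0],[0,-0.04,0,0],[0,-0.06,-0.03,0],[0,-0.06,-0.07,0],[0,-0.06,-0.11,0],[0,-0.06,-0.13,0]]]' 0.8; python3 - <<'E'
from h import *
go(-.03,-.119,.2)
b=cams.get_image("scene")[185:309,275:410,::-1];cv2.imwrite("pics/s1.png",cv2.resize(b,None,fx=4,fy=4,interpolation=2))
E
```

```text
t: 3.52
tool_pos: [0.512, 0.0038, 0.0985]
eef_rot: [[0.184, 0.983, -0.009], [0.983, -0.184, 0.001], [-0.0, -0.01, -1.0]]
contact_force: [-16.4, 0.7, 11.3]
gripper_width: -0.002
finger_force: 8.2
t: 4.02
tool_pos: [0.4589, 0.0142, 0.2335]
eef_rot: [[0.184, 0.983, 0.008], [0.983, -0.184, -0.001], [0.001, 0.008, -1.0]]
contact_force: [0.9, -0.2, -0.1]
gripper_width: 0.799
finger_force: 0.0
row [-0.1216  0.0926  0.0341] turn 0.38 t 4.0167 F [ 0.9 -0.2 -0.1]
stand xyz [-0.1237  0.0019] 0.2335 g 0.7993817897038167 0.0
```

View pics/s1.png

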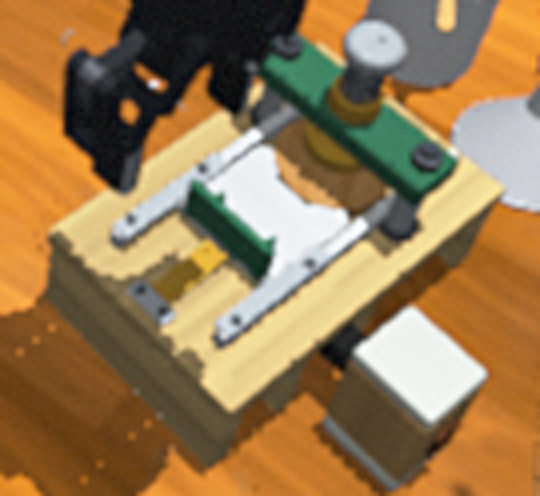

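The slide is against its stop, with the brass catch's bright tip raised behind it at (210,257) in the crop, and the lid is under the die. Next is the mallet.

```bash
python3 nudge.py '[[[-0.127,0.095,0,0.6],[-0.127,0.095,0,0.6],[-0.127,0.095,0,0.6],[-0.127,0.095,0,0.6],[-0.127,0.095,0.07,0.6],[-0.127,0.095,0.11,0.6],[-0.127,0.095,0.11,0.6]]]' 1.0; python3 -c "
from h import *
go(-.029,-.125,.045,-11.4)"
```

```text
t: 4.65
tool_pos: [0.5263, -0.1284, 0.1151]
eef_rot: [[0.196, 0.981, -0.002], [0.981, -0.196, 0.002], [0.001, -0.003, -1.0]]
contact_force: [-1.1, -0.0, -0.6]
gripper_width: 1.0
finger_force: 0.0
row [0.0001 0.0015 0.0701] turn 0.07 t 4.65 F [-1.1 -0.  -0.6]
stand xyz [-0.0303 -0.1252] 0.1151 g 0.9995767467371269 0.0
```

```bash
python3 nudge.py '[[[0,0.001,0.035,0],[0,0.001,0.065,0],[0,0.001,0.07,0],[0,0.001,0.07,0]]]'; python3 nudge.py '[[[0,0,0,0],[0,0,0,0],[0,0,0,0],[0,0,0,0],[0,0,0,0]]]' 0 40; python3 -c "
from h import *
go(-.029,-.27,.045,-11.4)"
```

```text
t: 4.98
tool_pos: [0.5274, -0.1282, 0.0469]
eef_rot: [[0.195, 0.981, -0.004], [0.981, -0.195, 0.002], [0.001, -0.004, -1.0]]
contact_force: [0.3, -0.5, 0.7]
gripper_width: 1.0
finger_force: 0.0
t: 5.4
tool_pos: [0.5298, -0.1298, 0.0506]
eef_rot: [[0.196, 0.981, 0.004], [0.981, -0.196, -0.001], [-0.0, 0.004, -1.0]]
contact_force: [0.5, 1.3, 5.6]
gripper_width: 0.576
finger_force: 41.4
row [-0.1441 -0.0018  0.0056] turn 0.09 t 5.4 F [0.5 1.3 5.6]
stand xyz [-0.0265 -0.1259] 0.0506 g 0.5756069502663097 41.39758229255676
```

```bash
python3 nudge.py '[[[0,0,-0.002,0],[-0.02,0,-0.002,0],[-0.05,0,-0.002,0],[-0.085,0,-0.002,0],[-0.12,0,-0.002,0],[-0.15,0,-0.002,0],[-0.17,0,-0.002,0],[-0.17,0,-0.002,0]]]'; python3 - <<'E'
from h import *
go(-.029,-.295,.0506,-11.4)
cv2.imwrite("pics/s2.png",cv2.resize(cams.get_image("scene")[185:384,250:450,::-1],None,fx=3,fy=3))
E
```

```text
t: 6.07
tool_pos: [0.4942, -0.3005, 0.0507]
eef_rot: [[0.2, 0.98, 0.001], [0.98, -0.2, -0.002], [-0.002, 0.001, -1.0]]
contact_force: [0.8, -0.4, -4.2]
gripper_width: 0.579
finger_force: 42.4
row [ 0.0052 -0.0001  0.    ] turn -0.13 t 6.0667 F [ 0.8 -0.4 -4.2]
stand xyz [-0.0289 -0.3002] 0.0507 g 0.5794715619097897 42.374539375305176
```

View pics/s2.png

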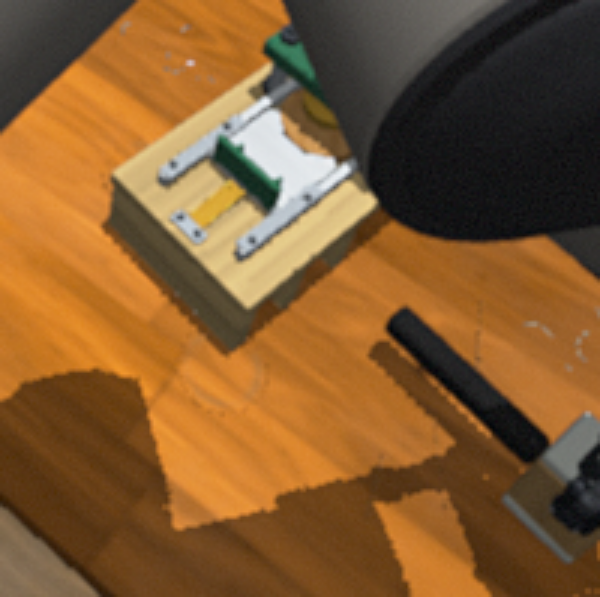

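The mallet is fully out: the handle end is at (400,325) in the crop, clear of the stand. I'll lower it gently, release and rise.

```bash
python3 nudge.py '[[[0,0,0.001,0],[0,0,0.002,0],[0,0,0.002,0]]]'; python3 nudge.py '[[[0,0,0,0],[0,0,0,0],[0,0,0,0],[0,0,0,0]]]' 1.0; python3 nudge.py '[[[0,0,-0.03,0],[0,0,-0.07,0],[0,0,-0.1,0],[-0.03,0,-0.1,0],[-0.06,0,-0.1,0],[-0.09,0,-0.1,0],[-0.12,0,-0.1,0],[-0.12,0,-0.1,0]]]'; python3 - <<'E'
from h import *
go(-.029,-.229,.15,-11.4)
cv2.imwrite("pics/t2.png",cv2.resize(cams.get_image("top")[165:285,350:470,::-1],None,fx=5,fy=5,interpolation=2))
cv2.imwrite("pics/s3.png",cams.get_image("scene")[:,:,::-1])
E
```

```text
t: 6.37
tool_pos: [0.4953, -0.2973, 0.0507]
eef_rot: [[0.194, 0.981, 0.001], [0.981, -0.194, -0.004], [-0.004, 0.002, -1.0]]
contact_force: [-5.8, -6.5, 9.2]
gripper_width: 0.579
finger_force: 44.3
t: 6.7
tool_pos: [0.4953, -0.2953, 0.0483]
eef_rot: [[0.195, 0.981, 0.0], [0.981, -0.195, 0.0], [0.0, -0.0, -1.0]]
contact_force: [0.6, -1.0, 0.4]
gripper_width: 0.998
finger_force: 0.0
t: 7.37
tool_pos: [0.4702, -0.4184, 0.1479]
eef_rot: [[0.199, 0.98, 0.0], [0.98, -0.199, -0.002], [-0.002, 0.001, -1.0]]
contact_force: [-0.6, 0.9, -0.9]
gripper_width: 0.998
finger_force: 0.0
row [ 0.1916 -0.0007 -0.0025] turn -0.11 t 7.3667 F [-0.6  0.9 -0.9]
stand xyz [-0.0299 -0.4206] 0.1479 g 0.9981073039980599 0.0
```

View pics/t2.png

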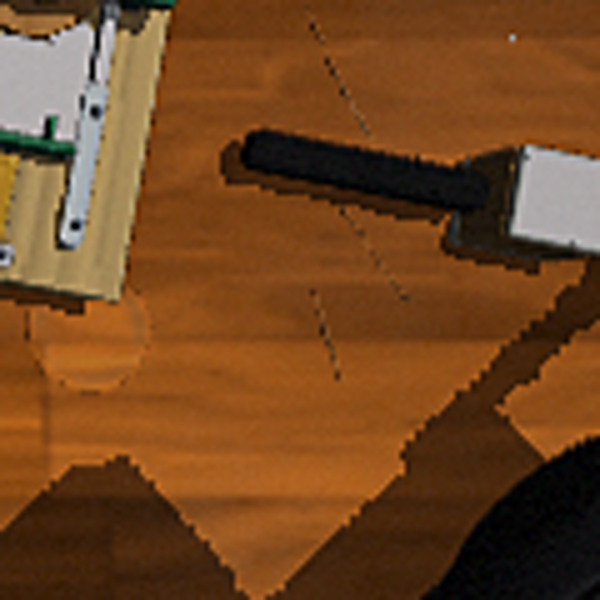

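```bash
python3 - <<'E'
from h import *
p,r=fit([("top",[[.025,.028,.09],[-.025,.028,.09],[.011,.158,.057],[-.011,.158,.057]],cr([(522,147),(512,241),(258,131),(246,166)],(350,165)))],[.49,-.29,-.2])
print(p,np.degrees(p[2]),r.tolist())
print("expected",loc(ST,[[-.029,-.29,0]]))
h=loc(p,[[0,.065,.15]])[0];print(h)
go(*h,np.degrees(p[2]),stand=False)
E
```

```text
[ 0.49240276 -0.29204572 -0.20834642] -11.937370285963844 [[0.6631931113607266, -0.031909972205852455], [-0.6213963844344335, -0.09495580897950617], [-0.47826153815589123, -0.39193706435727904], [0.44530971435216316, 0.5686051186399652]]
expected [[ 0.49603853 -0.2904205   0.        ]]
[ 0.50584751 -0.22845139  0.15      ]
row [ 0.1889 -0.0027 -0.0022] turn 0.53 t 7.4667 F [ 0.2  0.6 -0.3]
stand xyz [-0.0298 -0.4162] 0.1476 g 1.0012445957884397 0.0
```

```bash
python3 nudge.py '[[[0.189,-0.001,0,0.5],[0.189,-0.001,0,0.5],[0.189,-0.001,0,0.5],[0.189,-0.001,0,0.5],[0.189,-0.001,0.04,0.5],[0.189,-0.001,0.08,0.5],[0.189,-0.001,0.108,0.5],[0.189,-0.001,0.12,0.5]]]' 0.7; python3 nudge.py '[[[0,0,0,0],[0,0,0,0],[0,0,0,0]]]'; python3 -c "
from h import *
go(.506,-.2285,.027,-11.9,False)"
```

```text
t: 8.13
tool_pos: [0.5055, -0.2242, 0.0243]
eef_rot: [[0.202, 0.979, -0.006], [0.979, -0.202, 0.004], [0.003, -0.007, -1.0]]
contact_force: [-1.4, 0.5, 0.2]
gripper_width: 0.697
finger_force: 0.0
t: 8.38
tool_pos: [0.5085, -0.2281, 0.0296]
eef_rot: [[0.204, 0.979, 0.002], [0.979, -0.204, -0.001], [-0.0, 0.002, -1.0]]
contact_force: [-0.5, 0.3, 1.2]
gripper_width: 0.703
finger_force: 0.0
row [-0.0009 -0.0024  0.0026] turn 0.13 t 8.3833 F [-0.5  0.3  1.2]
stand xyz [-0.0287 -0.2264] 0.0296 g 0.7029496187975278 0.0
```

```bash
python3 nudge.py '[[[0,-0.001,0.002,0],[0,-0.001,0.002,0],[0,-0.001,0.002,0],[0,-0.001,0.002,0],[0,-0.001,0.002,0],[0,-0.001,0.002,0]]]' 0 115; python3 nudge.py '[[[0,0,-0.03,0],[0,0,-0.06,0],[0,0,-0.1,0],[0,0,-0.14,0],[0,0,-0.18,0],[0,0,-0.22,0],[0,0,-0.235,0],[0,0,-0.235,0]]]'; python3 -c "
from h import *
go(.04,.065,.27,-11.4)"
```

```text
t: 8.88
tool_pos: [0.5074, -0.2285, 0.0275]
eef_rot: [[0.205, 0.979, 0.002], [0.979, -0.205, -0.001], [-0.001, 0.002, -1.0]]
contact_force: [0.5, 1.3, 5.8]
gripper_width: 0.237
finger_force: 111.4
t: 9.55
tool_pos: [0.5078, -0.2288, 0.2655]
eef_rot: [[0.205, 0.979, 0.007], [0.979, -0.205, -0.004], [-0.002, 0.007, -1.0]]
contact_force: [0.4, -0.1, -5.1]
gripper_width: 0.238
finger_force: 113.9
row [ 0.2932  0.0651 -0.0048] turn -0.42 t 9.55 F [ 0.4 -0.1 -5.1]
stand xyz [-0.0292 -0.2273] 0.2655 g 0.23826360166785263 113.9215886592865
```

```bash
python3 nudge.py '[[[0.293,0.065,-0.01,0],[0.293,0.065,-0.01,0],[0.293,0.065,-0.01,0],[0.293,0.065,-0.01,0],[0.293,0.065,-0.01,0],[0.293,0.065,-0.01,0],[0.293,0.065,-0.01,0],[0.293,0.065,-0.01,0]]]' - 120; python3 nudge.py '[[[0,0,0,0],[0,0,0,0],[0,0,0,0]]]'; python3 - <<'E'
from h import *
go(.04,.065,.27,-11.4)
a=cams.get_image("scene")[130:300,270:440,::-1];b=cams.get_image("top")[110:230,310:430,::-1]
cv2.imwrite("pics/m.png",np.hstack([cv2.resize(i,(400,400),interpolation=2) for i in (a,b)]))
E
```

```text
t: 10.22
tool_pos: [0.6306, 0.0519, 0.2677]
eef_rot: [[0.2, 0.98, -0.004], [0.98, -0.2, 0.004], [0.003, -0.005, -1.0]]
contact_force: [0.1, -0.6, -4.9]
gripper_width: 0.236
finger_force: 117.6
t: 10.47
tool_pos: [0.6294, 0.0444, 0.2694]
eef_rot: [[0.205, 0.979, -0.004], [0.979, -0.205, -0.0], [-0.001, -0.003, -1.0]]
contact_force: [0.2, 0.4, -6.0]
gripper_width: 0.236
finger_force: 117.6
row [ 0.0009  0.0021 -0.0006] turn -0.45 t 10.4667 F [ 0.2  0.4 -6. ]
stand xyz [0.0379 0.0642] 0.2694 g 0.23597854145068595 117.61181473731995
```

View pics/m.png

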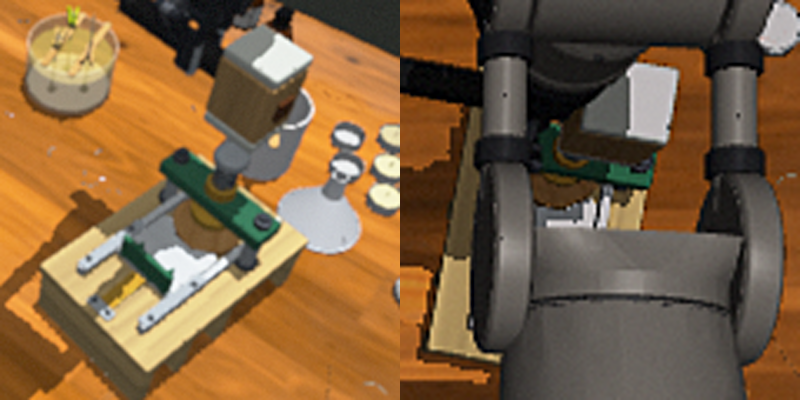

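```bash
python3 - <<'E'
from h import *
p=loc(ST,[[.0379,-.001,0]])[0]; p[2]=np.radians(-11.8)
L=[[.025,.028,.332],[.025,-.028,.332],[-.025,-.028,.332],[-.025,.028,.332],[-.025,-.028,.242]]
print(((proj("scene",loc(p,L))-(270,130))*400/170).round())
print(((proj("top",loc(p,L))-(310,110))*400/120).round())
E
```

```text
[[261.  21.]
 [315.  57.]
 [275.  83.]
 [221.  45.]
 [247. 156.]]
[[194.  49.]
 [282.  66.]
 [268. 144.]
 [179. 126.]
 [233. 168.]]
```

```bash
python3 nudge.py '[[[0.001,0.002,0.012,0],[0.001,0.002,0.035,0],[0.001,0.002,0.058,0],[0.001,0.002,0.068,0],[0.001,0.002,0.068,0],[0.001,0.002,0.04,0],[0.001,0.002,0,0],[0.001,0.002,0,0]]]' | tee o; python3 - <<'E'
from h import *
go(.04,.065,.27,-11.4)
a=cams.get_image("scene")[130:300,270:440,::-1]
cv2.imwrite("pics/m2.png",cv2.resize(a,(500,500),interpolation=2))
E
```

```text
t: 11.23
tool_pos: [0.6349, 0.0446, 0.2799]
eef_rot: [[0.206, 0.978, 0.014], [0.979, -0.206, -0.001], [0.002, 0.014, -1.0]]
contact_force: [2.0, -0.8, -2.4]
gripper_width: 0.24
finger_force: 120.6
row [-0.0005 -0.0034  0.0098] turn -0.49 t 11.2333 F [ 2.  -0.8 -2.4]
stand xyz [0.0433 0.0654] 0.2799 g 0.2397561036856365 120.63059091567993
```

View pics/m2.png

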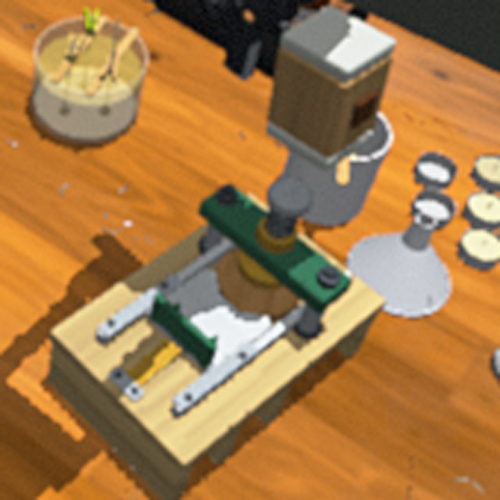

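The head is still level and the stamp has sprung back. I'll strike again, this time reading the force at the bottom to confirm the blow was firm.

```bash
python3 nudge.py '[[[0,-0.003,0.01,0],[0,-0.003,0.035,0],[0,-0.003,0.058,0],[0,-0.003,0.07,0],[0,-0.003,0.07,0]]]'; python3 nudge.py '[[[0,0,0,0]]]'; python3 -c "
from h import *
go(.04,.065,.27,-11.4)"
```

```text
t: 11.7
tool_pos: [0.6297, 0.0483, 0.2027]
eef_rot: [[0.205, 0.979, 0.004], [0.979, -0.205, 0.003], [0.004, 0.003, -1.0]]
contact_force: [-1.1, 8.5, 8.0]
gripper_width: 0.235
finger_force: 124.8
t: 11.78
tool_pos: [0.6296, 0.0482, 0.2027]
eef_rot: [[0.205, 0.979, 0.003], [0.979, -0.205, 0.003], [0.004, 0.002, -1.0]]
contact_force: [-1.0, 9.1, 7.9]
gripper_width: 0.237
finger_force: 125.0
row [-0.0026  0.0028 -0.0673] turn -0.41 t 11.7833 F [-1.   9.1  7.9]
stand xyz [0.0374 0.0679] 0.2027 g 0.23742734672614596 124.97214317321777
```

13 N net reached the knob (the spring takes 7 N), so the die pressed firmly. Now I'll lift and carry the mallet back.

```bash
python3 nudge.py '[[[0,0,-0.035,0],[0,0,-0.07,0],[0,0,-0.075,0],[0,0,-0.075,0]]]'; python3 nudge.py '[[[-0.3,-0.07,0,0],[-0.3,-0.07,0,0],[-0.3,-0.07,0,0],[-0.3,-0.07,0,0],[-0.3,-0.07,0,0],[-0.3,-0.07,0,0],[-0.3,-0.07,0,0],[-0.3,-0.07,0,0]]]'; python3 nudge.py '[[[-0.01,0,0.03,0],[-0.01,0,0.07,0],[-0.01,0,0.11,0],[-0.01,0,0.15,0],[-0.01,0,0.18,0],[-0.01,0,0.2,0],[-0.01,0,0.21,0],[-0.01,0,0.21,0]]]'; python3 - <<'E'
from h import *
go(-.029,-.23,.0275,-11.4)
a=cams.get_image("scene")[185:384,300:500,::-1]
cv2.imwrite("pics/m3.png",cv2.resize(a,(600,600),interpolation=2))
E
```

```text
t: 12.12
tool_pos: [0.6301, 0.0458, 0.2779]
eef_rot: [[0.206, 0.979, 0.004], [0.979, -0.206, -0.0], [0.001, 0.004, -1.0]]
contact_force: [-0.3, -0.2, -6.0]
gripper_width: 0.234
finger_force: 123.3
t: 12.78
tool_pos: [0.4957, -0.2369, 0.273]
eef_rot: [[0.209, 0.978, -0.006], [0.978, -0.209, 0.001], [-0.0, -0.006, -1.0]]
contact_force: [-0.3, -1.1, -4.7]
gripper_width: 0.238
finger_force: 123.0
t: 13.45
tool_pos: [0.4946, -0.241, 0.0622]
eef_rot: [[0.205, 0.979, -0.007], [0.979, -0.205, 0.005], [0.003, -0.008, -1.0]]
contact_force: [-0.2, 0.1, -4.1]
gripper_width: 0.237
finger_force: 122.8
row [0.0118 0.011  0.0346] turn -0.45 t 13.45 F [-0.2  0.1 -4.1]
stand xyz [-0.0399 -0.2418] 0.0622 g 0.2366003277918842 122.84036636352539
```

View pics/m3.png

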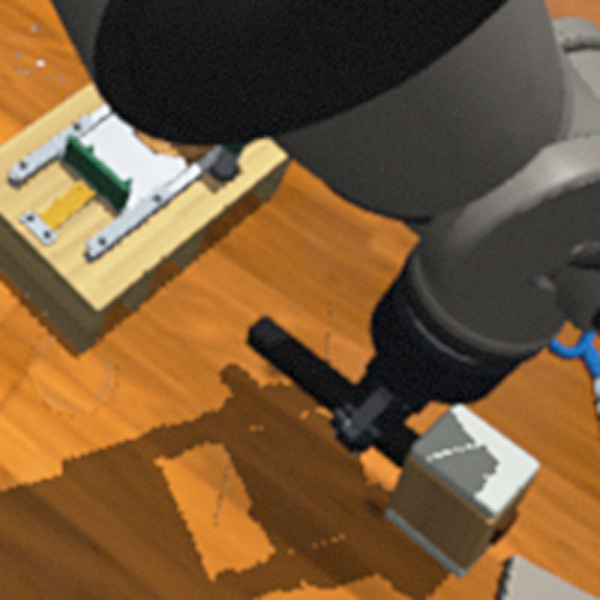

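The mallet is level, clear of the jig and near the grey plate at (520,580). I'll move it slightly back towards the jig and lower it.

```bash
python3 nudge.py '[[[0.02,0.01,0.01,0],[0.02,0.01,0.022,0],[0.02,0.01,0.028,0],[0.02,0.01,0.031,0],[0.02,0.01,0.033,0],[0.02,0.01,0.034,0],[0.02,0.01,0.034,0]]]'; python3 -c "
from h import *
go(-.029,-.222,.0275,-11.4)"
```

```text
t: 14.08
tool_pos: [0.5114, -0.2255, 0.0328]
eef_rot: [[0.205, 0.979, 0.001], [0.979, -0.205, -0.0], [-0.0, 0.001, -1.0]]
contact_force: [-0.4, 0.3, -4.0]
gripper_width: 0.234
finger_force: 123.0
row [ 0.0013 -0.0027  0.0053] turn -0.44 t 14.0833 F [-0.4  0.3 -4. ]
stand xyz [-0.0263 -0.2233] 0.0328 g 0.2343738191419585 123.04070234298706
```

```bash
python3 nudge.py '[[[0,0,0.002,0],[0,0,0.004,0],[0,0,0.004,0]]]'; python3 nudge.py '[[[0,0,0.001,0],[0,0,0.001,0],[0,0,0.001,0]]]'; python3 nudge.py '[[[0,0,0,0],[0,0,0,0],[0,0,0,0],[0,0,0,0],[0,0,0,0]]]' 0.6 20; python3 nudge.py '[[[0,0,-0.02,0],[0,0,-0.05,0],[0,0,-0.09,0],[0,0,-0.13,0],[0,0,-0.16,0],[0,0,-0.18,0],[-0.04,-0.04,-0.18,0],[-0.07,-0.08,-0.18,0]]]'; python3 nudge.py '[[[0,-0.04,0,0],[0,-0.08,0,0],[0,-0.1,0,0],[0,-0.1,0,0],[0,-0.1,0,0]]]'; python3 - <<'E'
from h import *
a=cams.get_image("scene")[130:330,280:480,::-1]
b=cams.get_image("top")[120:260,320:460,::-1]
cv2.imwrite("pics/m4.png",np.hstack([cv2.resize(i,(400,400),interpolation=2) for i in(a,b)]))
E
```

```text
t: 14.33
tool_pos: [0.5112, -0.225, 0.0281]
eef_rot: [[0.205, 0.979, -0.0], [0.979, -0.205, 0.0], [0.0, -0.0, -1.0]]
contact_force: [-0.4, 0.3, -4.8]
gripper_width: 0.236
finger_force: 123.0
t: 14.58
tool_pos: [0.5114, -0.225, 0.0273]
eef_rot: [[0.205, 0.979, -0.0], [0.979, -0.205, 0.0], [0.0, -0.0, -1.0]]
contact_force: [-0.6, -0.0, -4.8]
gripper_width: 0.236
finger_force: 123.0
t: 15.0
tool_pos: [0.5116, -0.2251, 0.0276]
eef_rot: [[0.204, 0.979, 0.001], [0.979, -0.204, -0.0], [-0.0, 0.001, -1.0]]
contact_force: [0.6, 0.8, 0.4]
gripper_width: 0.602
finger_force: 0.0
t: 15.67
tool_pos: [0.4404, -0.2672, 0.2089]
eef_rot: [[0.201, 0.98, 0.004], [0.98, -0.201, -0.003], [-0.002, 0.004, -1.0]]
contact_force: [0.5, -1.6, -0.6]
gripper_width: 0.603
finger_force: 0.0
t: 16.08
tool_pos: [0.3411, -0.2464, 0.208]
eef_rot: [[0.206, 0.979, 0.001], [0.979, -0.206, -0.001], [-0.001, 0.002, -1.0]]
contact_force: [-0.2, -0.2, 0.6]
gripper_width: 0.6
finger_force: 0.0
```

View pics/m4.png

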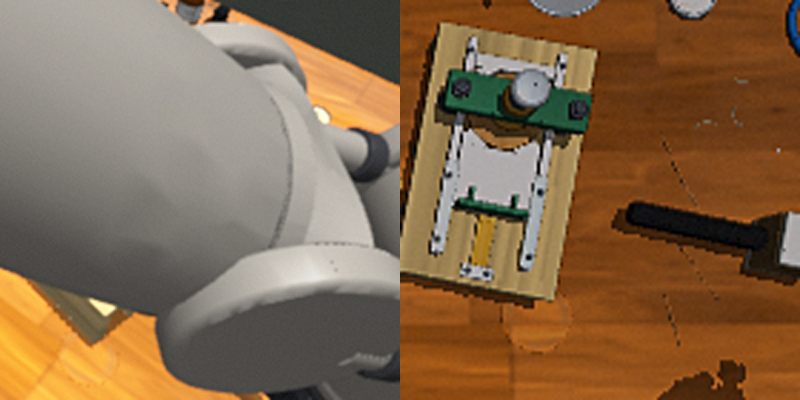

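The slide is home with the catch up behind it, the stamp is up, and the mallet stands clear of the jig on the right. I'm handing in.

```bash
python3 -c "
from plant import arm, cams, ticket
print(ticket.job_done())"
```

```text
the job is handed in; nothing more can be done
None
```

I handed the job in at about 16 s with every step carried out, though no verdict came back: slide home with the catch up behind it, two strikes on the stamp (about 13 N on the knob at the bottom of the second), stamp sprung back, and mallet released on the worktop clear of the jig.

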